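# Snap a circuit board onto its barbed posts

### The arm

A 7-joint arm with a two-finger parallel gripper is mounted at the origin on a cart in front of the work surface, level with it; the furniture and walls round the work are solid. World frame = base frame: x ahead of the robot, y to its left, z up, the work surface at z = 0. Lengths are in m, angles in degrees, forces in N, time in s.
With the tool pointing down it reaches from about 0.425 to 0.875 m from the base axis. Payload 8.4 kg.
Tool frame: the origin (TCP) lies at the very end of the fingers, on their centre line; the grasp point (between the pads) lies 19 mm behind it (arm.grasp_offset is the distance from the TCP to the grasp point, in m); z points along the fingers, y is the line along which they close (so a half turn about z gives the same grasp; the last joint's range is limited). The gripper opens to 87 mm and grips with 3 to 60 N. Pads are 19 mm wide; open, the fingers measure 117 mm over their backs; the gripper's body (75 mm by 190 mm) begins 51 mm behind the grasp point.
Start: joints at [-71.803, 19.091, 2.286, 83.961, -0.768, 76.965, -3.352], TCP at [0.263, 0.594, 0.223] pointing down, gripper open.
Joint ranges: [-147.57, 147.57], [-21.85, 119.76], [-74.77, 79.35], [14.55, 137.4], [-85.83, 265.84], [4.83, 119.75], [-152.11, 152.11]. Speed limits (degrees/s): [127.2, 127.2, 159.86, 159.86, 180, 180, 180].

### API

Orientations are given as a 3x3 rotation matrix whose columns are the frame's x, y, z axes.
In Python, from station import arm gives the robot as it stands.
- The arm moves only by the tool jog_arm, never from a script. Its argument "plan" is a list of rows, each a list of 7 numbers: the shift along the tool's x, y, z in cm, then the turn, a rotation vector about the tool's x, y, z in degrees, then the finger opening in cm, from 0 to 8.7. In form: [[tx, ty, tz, wx, wy, wz, gripper], ...]. A call has exactly 8 rows; each row shifts and turns the commanded pose from where the row before left it, along the tool's axes as they then stand; what a row does not reach is not made up. A row lasts 1/8 s, in which the tool goes at most 62.5 mm and 10.7 degrees, less where a joint would pass 70% of its speed; a pose out of reach is approached as far as the arm can. A call with a gripper value outside its range is refused whole. The fingers move at their own pace and stop on an object; "newtons" is the grip in N (left out, the last holds). Time passes only in rows, so rows that do not move let the fingers close, or fill a call up. It gives the time, the measured TCP pose, the force, the opening and the grip force at its end, in the units of the state.
- arm.sense(): the state, without advancing time (a new reading comes with each control period).
- arm.grab_frame(name): name is "scene" or "top" or "wrist"; returns a dict with "frame" (480x640x3 uint8, red, green, blue), "fx", "fy", "cx", "cy" (pixels), "rvec" (rotation vector, rad) and "tvec" (3), from world to camera coordinates, as OpenCV has them; the wrist camera has in their place "T_tool_cam" (4x4, takes a point from camera to tool coordinates, whose origin is the TCP and whose axes are the flange's). Camera axes: x right, y down, z forward; pixel columns grow to the right and rows downward; lengths in m; the calibration is good to about 2 mm. A picture is of the moment at which its call begins: read the wrist's pose just before it. There is no depth.
- arm.finish_job(): hands the job in; it is judged then, once.
The state is a dict: "clock": time; "joints": joint angles; "qvel": joint speeds; "tau": joint torques, N m; "ee_pos": TCP position; "orientation": TCP orientation; "force": force on the tool from outside, world axes, zero at the start; "torque": the same for the moment, N m; "opening": finger opening in m; "grip_force": force on a finger pad.
Only numpy, scipy, OpenCV 4.12 (cv2) and the standard library are available. Lean on these libraries where they do the work, as an engineer would, in place of code of your own. Each camera call takes 0.05 s, during which the arm holds its last target. There are 200 camera calls.

### The job

Mount the loose circuit board on the grey tray: fit its three holes over the three white posts, then press it down until both barbs of every post have snapped out over the board. Press firmly but never with more than about 25 N in all, or the board is spoiled; let go of it at the end.

Things in the scene. Friction and masses are not known exactly. Their poses are not given: they have to be found in the camera images.
- board: green circuit board 140 x 96 x 2 mm, 0.45 kg, on four 1 mm solder blobs; origin: middle of its underside, x along the 140 mm, z up. A grey transformer block stands in its middle (28 in x, 34 in y, top 28 mm over the underside): grip it across y. Low parts only near the board's y edges; bare within 15 mm of x = -35, y = +-27 and x = 35, y = 0
- foot_plate: fixed base plate 152 x 108 mm on the bench, origin under its middle, x along the 152 mm, z up. A grey tray (150 x 106 mm, rim 26 mm over the bench) stands on it on four stiff rubber feet and carries three white snap posts; the board belongs over it with x and y axes the same way as the plate's
- tray (a joint): how far the tray is pushed down on its rubber feet, m, 0 unloaded; 1 mm takes 20 N, the board's weight alone 0.2 mm. 1.6 mm (a push of about 27 N on the board) is too hard. Pressing all three posts home at once takes over 30 N, one alone under 20 N
- hole_a (a point): centre of the 10 mm hole a in the board, at its underside (x = -58, y = -36 mm of the board)
- hole_b (a point): centre of the 10 mm hole b in the board, at its underside (x = -58, y = +36 mm of the board)
- hole_c (a point): centre of the 10 mm hole c in the board, at its underside (x = +58, y = 0 mm of the board)
- seat_a (a point): snap post a (the x = -58 end, y = -36 of the plate): centre of its fixed shoulder, 34 mm over the bench, axes as the plate's. Blunt 7.6 mm pin above it, tip 13.5 mm up; two sprung barbs to +y and -y. The board laid on rests 4 to 6 mm up; a sprung collar (5 to 14 N) resists from 3.5 mm up; the barbs snap out over the board 0.6 mm up, at 16 to 19 N of push 25 mm inboard of the hole
- seat_b (a point): snap post b (the x = -58 end, y = +36 of the plate): centre of its fixed shoulder, 34 mm over the bench, axes as the plate's. Blunt 7.6 mm pin above it, tip 13.5 mm up; two sprung barbs to +y and -y. The board laid on rests 4 to 6 mm up; a sprung collar (5 to 14 N) resists from 3.5 mm up; the barbs snap out over the board 0.6 mm up, at 16 to 19 N of push 25 mm inboard of the hole
- seat_c (a point): snap post c (the single post at the x = +58 end of the plate): centre of its fixed shoulder, 34 mm over the bench, axes as the plate's. Blunt 7.6 mm pin above it, tip 13.5 mm up; two sprung barbs to +y and -y. The board laid on rests 4 to 6 mm up; a sprung collar (5 to 14 N) resists from 3.5 mm up; the barbs snap out over the board 0.6 mm up, at 16 to 19 N of push 25 mm inboard of the hole
- barb_a1 (a joint): +y barb of post a: how far it is pushed in, m; 0 = sprung out (free, or snapped over the board), 2 mm = squeezed in the hole
- barb_a2 (a joint): -y barb of post a: how far it is pushed in, m; 0 = sprung out (free, or snapped over the board), 2 mm = squeezed in the hole
- barb_b1 (a joint): +y barb of post b: how far it is pushed in, m; 0 = sprung out (free, or snapped over the board), 2 mm = squeezed in the hole
- barb_b2 (a joint): -y barb of post b: how far it is pushed in, m; 0 = sprung out (free, or snapped over the board), 2 mm = squeezed in the hole
- barb_c1 (a joint): +y barb of post c: how far it is pushed in, m; 0 = sprung out (free, or snapped over the board), 2 mm = squeezed in the hole
- barb_c2 (a joint): -y barb of post c: how far it is pushed in, m; 0 = sprung out (free, or snapped over the board), 2 mm = squeezed in the hole

How it is judged (in metres and radians):
On the way:
1. the board lies on the posts, each pin through its hole (horizontal distance between hole_a and seat_a below 0.004 m and horizontal distance between hole_b and seat_b below 0.004 m and horizontal distance between hole_c and seat_c below 0.004 m and z of hole_a in the frame of seat_a below 0.0095 m and z of hole_b in the frame of seat_b below 0.0095 m and z of hole_c in the frame of seat_c below 0.0095 m), for 0.2 s.
At the end, for the whole second after the job is handed in: At all three posts the board's hole is within 3 mm of the post's axis and its underside less than 2.5 mm over the shoulder, all six barbs are sprung out over the board (pushed in less than 0.8 mm), and the board is at rest (horizontal distance between hole_a and seat_a below 0.003 m and horizontal distance between hole_b and seat_b below 0.003 m and horizontal distance between hole_c and seat_c below 0.003 m and z of hole_a in the frame of seat_a below 0.0025 m and z of hole_b in the frame of seat_b below 0.0025 m and z of hole_c in the frame of seat_c below 0.0025 m and value of joint each of barb_a1, barb_a2, barb_b1, barb_b2, barb_c1, barb_c2 below 0.0008 m and linear speed of board below 0.02 m/s); the robot touches nothing.
It fails at once if the tray is pushed down more than 1.6 mm on its feet (about 27 N on top of the board's weight) (value of joint tray above 0.0016 m).
It also fails if it takes over 48 s, if anything falls off the work surface, if the arm or the gripper's body presses on something with over 40 N, if the wrist force passes 120 N, or if a joint passes its speed limit or range.

## Working session

There is one attempt and no reset: what is moved stays moved. The work goes in short steps, Python scripts to look and compute and a tool call to move; the robot and the scene stay as the last step left them, time stands still between calls to the robot, and variables do not carry over. Pictures are saved under pics/ and viewed, at most 10 in all, crops included, and the job is handed in when it is done.

Besides the shell and the picture viewer there is one more tool, called after ">>>" by a JSON object that holds its "fn" and its "kwargs", one argument or row to a line. jog_arm: Moves the arm, as the interface text tells. Its arguments: {"type":"object","properties":{"plan":{"type":"array","items":{"type":"array","items":{"type":"number"}}},"newtons":{"type":"number"}},"required":["plan"]}

```bash
mkdir -p pics; ls; python3 - <<'E'
from station import arm
import cv2,numpy as np
s=arm.sense();print(s['clock'],s['ee_pos'],np.round(s['orientation'],3),s['force'])
for n in('top','scene'):
    f=arm.grab_frame(n);cv2.imwrite(f'pics/{n}0.png',f['frame'][:,:,::-1]);print(n,{k:v for k,v in f.items() if k!='frame'})
E
```

```text
pics
0.0 [0.2629481  0.59390548 0.22164554] [[-0.914  0.405 -0.001]
 [ 0.405  0.914 -0.002]
 [-0.    -0.002 -1.   ]] [ 0.04264432 -0.36617847 -0.4193208 ]
top {'fx': 567.9943018442749, 'fy': 567.9943018442749, 'cx': 314.6485961656184, 'cy': 241.9247450666605, 'rvec': array([ 2.21202011, -2.16571149,  0.08865084]), 'tvec': array([0.20697759, 0.54409543, 0.89172303])}
scene {'fx': 574.1776577216638, 'fy': 574.1776577216638, 'cx': 326.51586385804313, 'cy': 244.2845688217597, 'rvec': array([ 2.25695789, -1.01152208,  0.38047706]), 'tvec': array([-0.1997526 ,  0.451866  ,  0.54233533])}
```

View pics/top0.png

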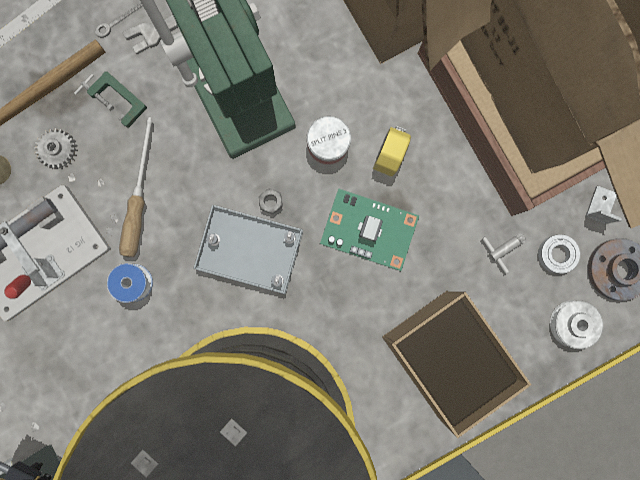

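View pics/scene0.png

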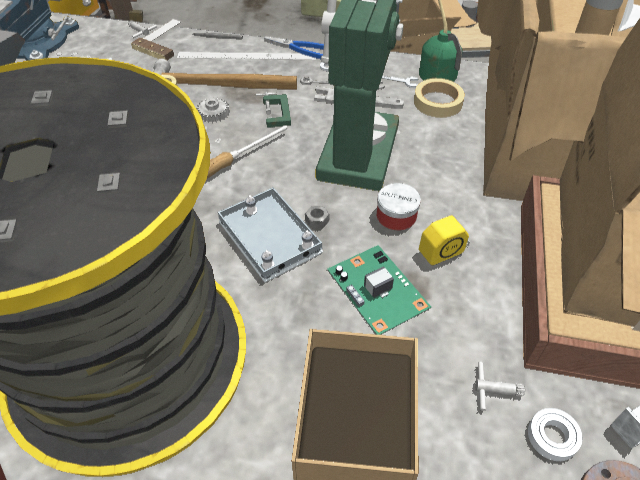

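The board's holes are at about c (336,217) and a/b (410,219), (396,261). The tray posts are at c (214,241) and a/b (290,238), (277,282), so both have nearly the same orientation. The tall cable spool is at bottom left and the drill press is above the tray.

```bash
cat > h.py <<'E'
import cv2,numpy as np
from station import arm
def cam(f,s=None):
    K=np.array([[f['fx'],0,f['cx']],[0,f['fy'],f['cy']],[0,0,1]])
    if 'rvec' in f:
        R=cv2.Rodrigues(f['rvec'])[0];return K,R,np.ravel(f['tvec'])
    T=np.eye(4);T[:3,:3]=s['orientation'];T[:3,3]=s['ee_pos']
    W=np.linalg.inv(T@np.array(f['T_tool_cam']));return K,W[:3,:3],W[:3,3]
def px2w(c,px,z):
    K,R,t=c;px=np.atleast_2d(np.array(px,float));z=np.broadcast_to(z,len(px))
    o=-R.T@t;d=(R.T@np.linalg.inv(K)@np.c_[px,np.ones(len(px))].T).T
    return o+d*((z-o[2])/d[:,2])[:,None]
def pose(P,L):  # 2D rigid fit: world=R L+t
    P=np.array(P)[:,:2];L=np.array(L)[:,:2];p,l=P.mean(0),L.mean(0);a,b=P-p,L-l
    th=np.arctan2((b[:,0]*a[:,1]-b[:,1]*a[:,0]).sum(),(a*b).sum())
    R=np.array([[np.cos(th),-np.sin(th)],[np.sin(th),np.cos(th)]])
    return p-R@l,np.degrees(th),np.linalg.norm(P-(l@0+ (R@L.T).T+p-R@l),axis=1)
H=np.array([[-.058,-.036],[-.058,.036],[.058,0]])
E
python3 - <<'E'
from h import *
c=cam(arm.grab_frame('top'))
print('cam',-c[1].T@c[2])
for nm,q,z in(('board',[(410,219),(396,261),(336,217)],.003),('tray',[(290,238),(277,282),(214,241)],.045)):
    P=px2w(c,q,z);
    for o in([0,1,2],[1,0,2]):print(nm,o,np.round(P,3).tolist(),pose(P[o],H))
print('spool far edge z.3',px2w(c,[(250,328),(350,400),(215,357),(370,450)],[.0,.0,.3,.3]))
print('box',px2w(c,[(456,292),(386,338),(460,435)],.08), 'drill',px2w(c,[(235,157),(294,126),(273,95),(222,113)],[0,0,.2,.2]))
c=cam(arm.grab_frame('scene'))
print('scene',pose(px2w(c,[(419,304),(379,325),(357,262)],.003),H))
print(px2w(c,[(380,276),(270,231)],[.028,.026]))
E
```

```text
cam [0.47399178 0.22586092 0.92648161]Traceback (most recent call last):
  File "<stdin>", line 6, in <module>
  File "h.py", line 17, in pose
    return p-R@l,np.degrees(th),np.linalg.norm(P-(l@0+ (R@L.T).T+p-R@l),axis=1)
                                                  ~^~
ValueError: matmul: Input operand 1 does not have enough dimensions (has 0, gufunc core with signature (n?,k),(k,m?)->(n?,m?) requires 1)
```

```bash
sed -i 's/l@0+ //' h.py
python3 - <<'E'
from h import *
c=cam(arm.grab_frame('top'))
for nm,q,z in(('board',[(410,219),(396,261),(336,217)],.003),('tray',[(290,238),(277,282),(214,241)],.045)):
    P=px2w(c,q,z);
    for o in([0,1,2],[1,0,2]):print(nm,o,np.round(P,3).tolist(),pose(P[o],H))
print('spool far edge z.3',px2w(c,[(250,328),(350,400),(215,357),(370,450)],[.0,.0,.3,.3]))
print('box',px2w(c,[(456,292),(386,338),(460,435)],.08), 'drill',px2w(c,[(235,157),(294,126),(273,95),(222,113)],[0,0,.2,.2]))
c=cam(arm.grab_frame('scene'))
print('scene',pose(px2w(c,[(419,304),(379,325),(357,262)],.003),H))
print(px2w(c,[(380,276),(270,231)],[.028,.026]))
E
```

```text
board [0, 1, 2] [[0.582, 0.063, 0.003], [0.512, 0.085, 0.003], [0.582, 0.184, 0.003]] (array([0.56472736, 0.12922215]), np.float64(72.234911053871), array([0.00039585, 0.00039561, 0.0002294 ]))
board [1, 0, 2] [[0.582, 0.063, 0.003], [0.512, 0.085, 0.003], [0.582, 0.184, 0.003]] (array([0.56472018, 0.12922444]), np.float64(72.25725320291882), array([0.07238821, 0.07236868, 0.00022998]))
tray [0, 1, 2] [[0.543, 0.257, 0.045], [0.474, 0.276, 0.045], [0.536, 0.375, 0.045]] (array([0.52243714, 0.32132278]), np.float64(75.74572667804783), array([0.000892  , 0.00192116, 0.00269312]))
tray [1, 0, 2] [[0.543, 0.257, 0.045], [0.474, 0.276, 0.045], [0.536, 0.375, 0.045]] (array([0.5222194 , 0.32137675]), np.float64(76.41053687144296), array([0.07187337, 0.0712785 , 0.00273545]))
spool far edge z.3 [[0.39926118 0.31984184 0.        ]
 [0.28796311 0.15629751 0.        ]
 [0.39141241 0.32654105 0.3       ]
 [0.29561567 0.15637846 0.3       ]]
box [[0.46497344 0.00704387 0.08      ]
 [0.39508637 0.11054172 0.08      ]
 [0.25677103 0.0005833  0.08      ]] drill [[0.6786537  0.35268952 0.        ]
 [0.73300898 0.25655709 0.        ]
 [0.71763004 0.27830155 0.2       ]
 [0.69210525 0.34399732 0.2       ]]
scene (array([0.56320233, 0.12996162]), np.float64(72.48021456808704), array([0.00074334, 0.00076542, 0.00146478]))
[[0.56628824 0.12951704 0.028     ]
 [0.5216237  0.31616598 0.026     ]]
```

>>> {"fn": "jog_arm", "kwargs": {
  "plan": [
    [-3.8, 1.7, -2, 0, 0, 0, 8.7],
    [-3.8, 1.7, -2, 0, 0, 0, 8.7],
    [-3.8, 1.7, -2, 0, 0, 0, 8.7],
    [-3.8, 1.7, -2, 0, 0, 0, 8.7],
    [-3.8, 1.7, -2, 0, 0, 0, 8.7],
    [-3.8, 1.7, -2, 0, 0, 0, 8.7],
    [0, 0, 0, 0, 0, 10, 5],
    [0, 0, 0, 0, 0, 10, 5]
  ]
}}

```text
clock: 1.25
ee_pos: [0.5138, 0.5951, 0.3418]
orientation: [[-0.716, 0.698, -0.0], [0.698, 0.716, -0.001], [-0.0, -0.001, -1.0]]
force: [-0.0, 0.4, -0.4]
opening: 0.0746
grip_force: 0.0
```

```bash
python3 - <<'E'
from h import *
t=cam(arm.grab_frame('top'));s=cam(arm.grab_frame('scene'))
M=lambda c:c[0]@np.c_[c[1],c[2]]
for a in[(145,463),(233,432)]:
  for b in[(42,97),(117,118),(108,182),(5,229)]:
    X=cv2.triangulatePoints(M(t),M(s),np.float64(a),np.float64(b))[:,0];X=X[:3]/X[3]
    r=[np.linalg.norm((lambda p:p[:2]/p[2])(M(c)@np.r_[X,1])-q) for c,q in((t,a),(s,b))]
    print(a,b,X.round(3),np.round(r,1))
st=arm.sense();print(st['ee_pos'],st['orientation'].round(3),st['joints'],st['force'])
E
```

```text
(145, 463) (42, 97) [0.298 0.38  0.365] [0.1 0.1]
(145, 463) (117, 118) [0.321 0.36  0.347] [39.2 38.8]
(145, 463) (108, 182) [0.295 0.382 0.262] [35.4 36.5]
(145, 463) (5, 229) [0.227 0.438 0.184] [13.6 13.4]
(233, 432) (42, 97) [0.307 0.309 0.398] [39.3 37. ]
(233, 432) (117, 118) [0.328 0.296 0.365] [0.2 0.2]
(233, 432) (108, 182) [0.306 0.308 0.289] [3.8 3.9]
(233, 432) (5, 229) [0.247 0.334 0.261] [54.3 53.5]
[0.51305375 0.59529343 0.34199768] [[-0.719  0.695 -0.   ]
 [ 0.695  0.719 -0.001]
 [-0.    -0.001 -1.   ]] [-57.55207737  36.67925929  11.17260677  45.47041431  -6.70480722
  98.3562977   -3.54985879] [-0.27489424  0.60941831  0.44289303]
```

>>> {"fn": "jog_arm", "kwargs": {
  "plan": [
    [-4.5, -3.7, 0, 0, 0, 10.6, 5],
    [-5.1, -2.9, 0, 0, 0, 10.6, 5],
    [-5.5, -1.9, 0, 0, 0, 10.6, 5],
    [-5.8, -0.8, 0, 0, 0, 10.6, 5],
    [-5.8, 0.2, 0, 0, 0, 10.6, 5],
    [-5.7, 1.3, 0, 0, 0, 10.6, 5],
    [-5.4, 2.3, 0, 0, 0, 0, 5],
    [-5.4, 2.3, 0, 0, 0, 0, 5]
  ]
}}

```text
clock: 2.35
ee_pos: [0.5612, 0.1285, 0.3428]
orientation: [[0.295, 0.955, 0.0], [0.955, -0.295, 0.0], [0.0, 0.0, -1.0]]
force: [0.1, 0.1, -0.1]
opening: 0.0497
grip_force: 0.0
```

```bash
python3 - <<'E'
from h import *
s=arm.sense();f=arm.grab_frame('wrist');cv2.imwrite('pics/w1.png',f['frame'][:,:,::-1])
np.save('w1.npy',dict(s=s,f={k:v for k,v in f.items() if k!='frame'}),allow_pickle=True)
print(s['ee_pos'],s['orientation'].round(3),s['joints'].round(1),s['tau'].round(1));print(f['T_tool_cam'])
E
```

```text
[0.56122453 0.12849015 0.34277094] [[ 0.295  0.955  0.   ]
 [ 0.955 -0.295  0.   ]
 [ 0.     0.    -1.   ]] [-43.2   8.5  29.9  84.5  -4.2  88.2 -30.7] [ -4.4 -46.    1.8 -41.6  -0.2   0.3  -1.7]
[[-4.39220483e-04 -9.55004711e-01 -2.96590305e-01  8.12779611e-02]
 [ 9.99999716e-01 -6.01332042e-04  4.55357346e-04 -6.12339621e-04]
 [-6.13217665e-04 -2.96590021e-01  9.55004703e-01 -1.62346205e-01]
 [ 0.00000000e+00  0.00000000e+00  0.00000000e+00  1.00000000e+00]]
```

View pics/w1.png

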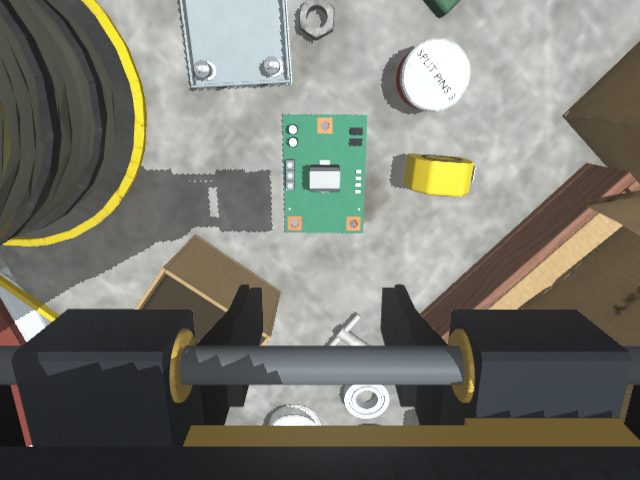

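The wrist view shows hole c at (325,126), b at (295,223), a at (353,223), and the transformer in the board's middle at about (324,178). Two tray posts are visible at (205,68) and (272,66).

```bash
python3 - <<'E'
from h import *
d=np.load('w1.npy',allow_pickle=True).item();c=cam(d['f'],d['s'])
P=px2w(c,[(353,223.5),(295,223.5),(325,126)],.003);print(P.round(4),pose(P,H))
print(px2w(c,[(324,177)],.029))
print(px2w(c,[(290,185)],.01))
T=px2w(c,[(272,66),(205,68)],.0475);print(T.round(4),np.linalg.norm(T[0]-T[1]))
E
```

```text
[[0.5808 0.0624 0.003 ]
 [0.5129 0.0834 0.003 ]
 [0.582  0.1831 0.003 ]] (array([0.56439824, 0.12809803]), np.float64(72.43152897650836), array([0.00065769, 0.00043676, 0.00028014]))
[[0.56474074 0.13160561 0.029     ]]
[[0.52303064 0.13143088 0.01      ]]
[[0.5486 0.2565 0.0475]
 [0.4838 0.2746 0.0475]] 0.06727878553994486
```

>>> {"fn": "jog_arm", "kwargs": {
  "plan": [
    [0.1, 0.3, 5, 0, 0, 0.4, 4.2],
    [0, 0, 5.5, 0, 0, 0, 4.2],
    [0, 0, 5.5, 0, 0, 0, 4.2],
    [0, 0, 5.5, 0, 0, 0, 4.2],
    [0, 0, 5.0, 0, 0, 0, 4.2],
    [0, 0, 3, 0, 0, 0, 4.2],
    [0, 0, 1.5, 0, 0, 0, 4.2],
    [0, 0, 0.5, 0, 0, 0, 4.2]
  ]
}}

```text
clock: 3.4
ee_pos: [0.5647, 0.1305, 0.0274]
orientation: [[0.305, 0.952, -0.0], [0.952, -0.305, -0.0], [-0.0, -0.0, -1.0]]
force: [-0.2, 0.0, -0.1]
opening: 0.0417
grip_force: 0.0
```

```bash
python3 - <<'E'
from h import *
s=arm.sense();f=arm.grab_frame('wrist');cv2.imwrite('pics/w2.png',f['frame'][:,:,::-1])
print(s['ee_pos'],s['orientation'].round(3),s['force'],s['opening'])
E
```

```text
[0.56467581 0.1305341  0.02740859] [[ 0.305  0.952 -0.   ]
 [ 0.952 -0.305 -0.   ]
 [-0.    -0.    -1.   ]] [-0.23037851  0.04507915 -0.10749689] 0.041749288523951496
```

View pics/w2.png

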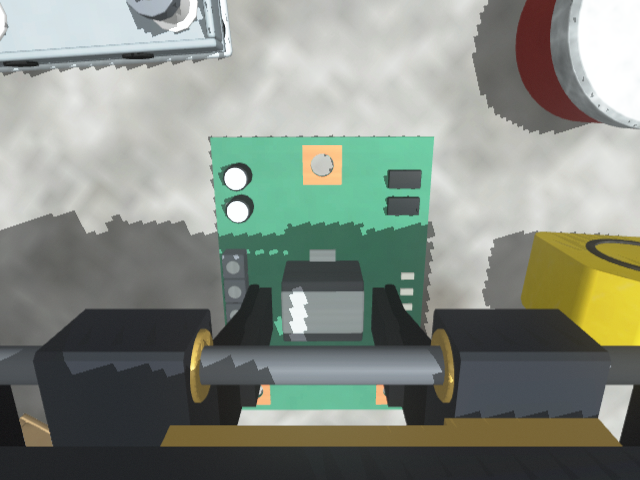

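The fingers straddle the transformer, clear of the low parts; hole c is at (322,165). Lower, grip and lift slightly.

>>> {"fn": "jog_arm", "kwargs": {
  "plan": [
    [0, 0, 1.2, 0, 0, 0, 4.2],
    [0, 0, 0.6, 0, 0, 0, 4.2],
    [0, 0, 0, 0, 0, 0, 2.5],
    [0, 0, 0, 0, 0, 0, 2.5],
    [0, 0, 0, 0, 0, 0, 2.5],
    [0, 0, 0, 0, 0, 0, 2.5],
    [0, 0, -1, 0, 0, 0, 2.5],
    [0, 0, -4, 0, 0, 0, 2.5]
  ],
  "newtons": 50
}}

```text
clock: 4.45
ee_pos: [0.5623, 0.1298, 0.0581]
orientation: [[0.307, 0.952, -0.005], [0.952, -0.307, -0.002], [-0.004, -0.004, -1.0]]
force: [0.5, 0.6, -4.5]
opening: 0.0336
grip_force: 50.0
```

```bash
python3 - <<'E'
from h import *
s=arm.sense();f=arm.grab_frame('wrist');cv2.imwrite('pics/w3.png',f['frame'][:,:,::-1])
np.save('w3.npy',dict(s=s,f={k:v for k,v in f.items() if k!='frame'}),allow_pickle=True)
print(s['ee_pos'],s['orientation'].round(3),s['force'],s['torque'],s['opening'],s['grip_force'])
E
```

```text
[0.56230876 0.1297799  0.05812411] [[ 0.307  0.952 -0.005]
 [ 0.952 -0.307 -0.002]
 [-0.004 -0.004 -1.   ]] [ 0.52134956  0.55268656 -4.52123221] [-0.0162679  -0.0651102   0.04459161] 0.03363273623879516 49.98301863670349
```

View pics/w3.png

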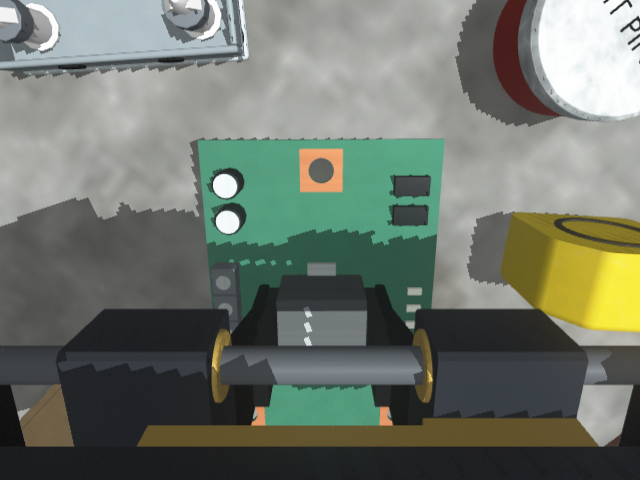

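Gripped and lifted: hole c at (321,170), front board corners at (203,139) and (443,139); two posts at (5,25) and (190,10).

```bash
python3 - <<'E'
from h import *
d=np.load('w3.npy',allow_pickle=True).item();f,s=d['f'],d['s']
T=np.array(f['T_tool_cam']);K=cam(f,s)[0]
W=np.linalg.inv(T);c=(K,W[:3,:3],W[:3,3])
for z in(.004,.0065,.009):print(z,px2w(c,[(321,170.5),(203,139),(443,139),(300,149),(343,149)],z).round(4).tolist())
t=cam(arm.grab_frame('top'))
fr=arm.grab_frame('top')['frame'];
cv2.imwrite('pics/t2.png',cv2.resize(fr[190:310,180:310][:,:,::-1],None,fx=5,fy=5,interpolation=cv2.INTER_CUBIC)[:600])
E
```

```text
0.004 [[0.0568, -0.0008, 0.004], [0.0688, -0.0458, 0.004], [0.0688, 0.0459, 0.004], [0.0651, -0.0088, 0.004], [0.0651, 0.0077, 0.004]]
0.0065 [[0.0564, -0.0008, 0.0065], [0.0687, -0.0465, 0.0065], [0.0686, 0.0466, 0.0065], [0.0648, -0.009, 0.0065], [0.0648, 0.0078, 0.0065]]
0.009 [[0.0561, -0.0008, 0.009], [0.0685, -0.0472, 0.009], [0.0684, 0.0473, 0.009], [0.0646, -0.0091, 0.009], [0.0646, 0.008, 0.009]]
```

View pics/t2.png

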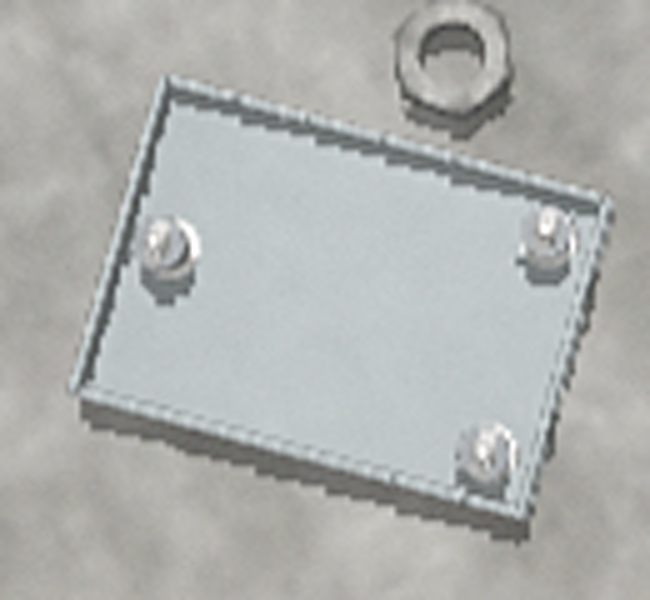

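Crop: rim corners (167,80), (610,200), (525,515), (78,385); posts c about (168,245), a (548,228), b (490,450).

```bash
python3 - <<'E'
from h import *
t=cam(arm.grab_frame('top'));o=np.array([180,190])
cr=np.array([(167,80),(610,200),(525,515),(78,385)])/5+o
P=px2w(t,cr,.026);C=[(.075,-.053),(-.075,-.053),(-.075,.053),(.075,.053)];print(P.round(4),pose(P,C))
q=np.array([(550,228),(490,450),(168,243)])/5+o
P=px2w(t,q,.0455);print(P.round(4),pose(P,H))
E
```

```text
[[0.593  0.3811 0.026 ]
 [0.5577 0.239  0.026 ]
 [0.4572 0.2636 0.026 ]
 [0.4953 0.4059 0.026 ]] (array([0.5257859 , 0.32239869]), np.float64(75.68403403472857), array([0.00284102, 0.00258211, 0.00155949, 0.00323146]))
[[0.5467 0.2572 0.0455]
 [0.4774 0.2741 0.0455]
 [0.5395 0.3757 0.0455]] (array([0.52583222, 0.32109583]), np.float64(76.07571316743663), array([0.00107644, 0.000795  , 0.00174501]))
```

>>> {"fn": "jog_arm", "kwargs": {
  "plan": [
    [0, 0, -3.2, 0, 0, 0, 2.5],
    [0, 0, -3, 0, 0, 0, 2.5],
    [1, -2.8, 0, 0, 0, -1.2, 2.5],
    [1, -2.8, 0, 0, 0, -1.2, 2.5],
    [0.9, -2.8, 0, 0, 0, -1.2, 2.5],
    [0, 0, 0, 0, 0, 0, 2.5],
    [0, 0, 0, 0, 0, 0, 2.5],
    [0, 0, 0, 0, 0, 0, 2.5]
  ]
}}

```text
clock: 5.65
ee_pos: [0.493, 0.1814, 0.1211]
orientation: [[0.248, 0.969, -0.0], [0.969, -0.248, -0.001], [-0.001, -0.0, -1.0]]
force: [0.2, -0.4, -5.9]
opening: 0.0334
grip_force: 50.0
```

```bash
cat >> h.py <<'E'
def look(n):
    s=arm.sense();f=arm.grab_frame('wrist');im=f.pop('frame');cv2.imwrite(f'pics/{n}.png',im[:,:,::-1])
    np.save(n+'.npy',dict(s=s,f=f,im=im),allow_pickle=True)
    print(s['clock'],s['ee_pos'].round(4),s['orientation'].round(3).tolist(),s['force'].round(2),s['torque'].round(3));return s,f,im
def load(n):
    d=np.load(n+'.npy',allow_pickle=True).item();return d['s'],d['f'],d['im']
E
python3 -c "from h import *;look('L1')"
```

```text
5.65 [0.493  0.1814 0.1211] [[0.248, 0.969, -0.0], [0.969, -0.248, -0.001], [-0.001, -0.0, -1.0]] [ 0.21 -0.45 -5.86] [-0.1    0.061  0.002]
```

>>> {"fn": "jog_arm", "kwargs": {
  "plan": [
    [3, 0, 0, 0, 0, 0, 2.5],
    [3, 0, 0, 0, 0, 0, 2.5],
    [3, -0.1, 0, 0, 0, 0, 2.5],
    [2.7, -0.2, 0, 0, 0, 0, 2.5],
    [0, 0, 0, 0, 0, 0, 2.5],
    [0, 0, 0, 0, 0, 0, 2.5],
    [0, 0, 0, 0, 0, 0, 2.5],
    [0, 0, 0, 0, 0, 0, 2.5]
  ]
}}

```text
clock: 6.7
ee_pos: [0.5187, 0.2956, 0.1217]
orientation: [[0.248, 0.969, 0.0], [0.969, -0.248, 0.0], [0.0, 0.0, -1.0]]
force: [-0.2, -0.2, -5.4]
opening: 0.0337
grip_force: 50.0
```

```bash
python3 - <<'E'
from h import *
a=load('L1')[2];b=look('L2')[2]
cv2.imwrite('pics/L12.png',cv2.resize(np.vstack([a[:220,130:530],b[:220,130:530]])[:,:,::-1],None,fx=1.36,fy=1.36,interpolation=cv2.INTER_CUBIC))
E
```

```text
6.7 [0.5187 0.2956 0.1217] [[0.248, 0.969, 0.0], [0.969, -0.248, 0.0], [0.0, 0.0, -1.0]] [-0.2  -0.18 -5.38] [-0.089 -0.02  -0.002]
```

View pics/L12.png

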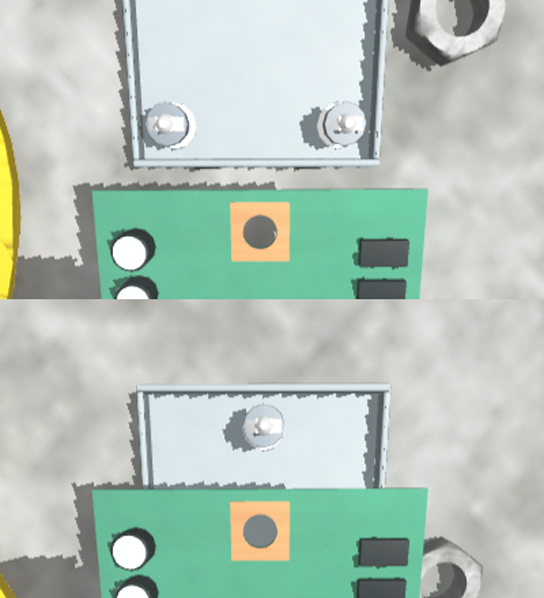

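Top half (look 1): posts b (168,124), a (345,123), hole c (260,232). Bottom half (look 2): post c (264,427), hole c (260,531). I'll zoom on these.

```bash
python3 - <<'E'
from h import *
a=load('L1')[2];b=load('L2')[2]
def cr(im,x,y): return cv2.resize(im[y-22:y+23,x-22:x+23],(400,300) if 0 else (300,300),interpolation=cv2.INTER_CUBIC)
# crop origins: full px = disp/1.36+(130,0)
B=(round(168/1.36+130),round(124/1.36));A=(round(345/1.36+130),round(123/1.36));C=(round(264/1.36+130),round(127/1.36));Hc=(round(260/1.36+130),round(231/1.36))
print(B,A,C,Hc)
cv2.imwrite('pics/z.png',np.vstack([np.hstack([cr(a,*B),cr(a,*A)]),np.hstack([cr(b,*C),cr(b,*Hc)])])[:,:,::-1])
E
```

```text
(254, 91) (384, 90) (324, 93) (321, 170)
```

View pics/z.png

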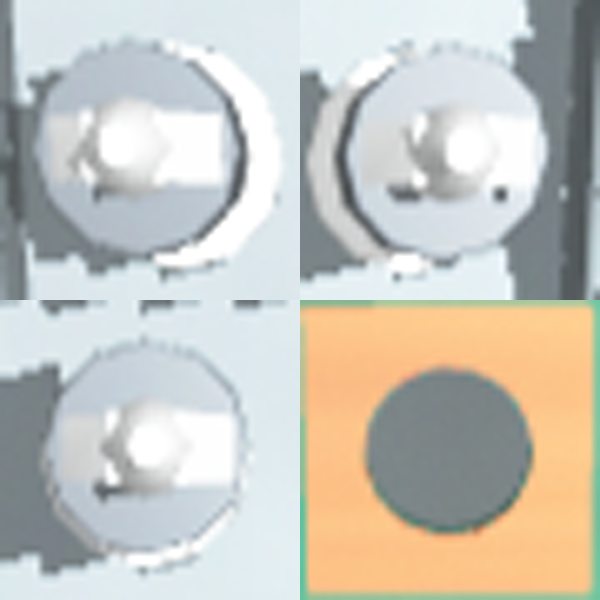

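Pin tips in the full image: b (250.3,90.0), a (386.8,90.1) in look 1; c (323.8,92.3) in look 2, with hole c at (321.1,170.1).

```bash
python3 - <<'E'
from h import *
s1,f1,_=load('L1');s2,f2,_=load('L2')
print(f1['fx'],f1['cx'],f1['cy'])
P=np.vstack([px2w(cam(f1,s1),[(386.8,90.1),(250.3,90.0)],.0475),px2w(cam(f2,s2),[(323.8,92.3)],.0475)])
ct,th,r=pose(P,H);print(P.round(4),ct,th,r,[np.linalg.norm(P[i]-P[j]) for i,j in((0,1),(0,2),(1,2))],np.hypot(.116,.036))
W=np.linalg.inv(np.array(f2['T_tool_cam']));c=(cam(f2,s2)[0],W[:3,:3],W[:3,3])
for z in(.006,.010,.013):
  Q=px2w(c,[(321.1,170.1),(198.4,139.7),(444.7,139.2)],z);print(z,Q.round(4).tolist(),'width',np.linalg.norm(Q[1]-Q[2]),'edge-hole',Q[1:,0].mean()-Q[0,0])
R=s2['orientation'];print('tool x ang',np.degrees(np.arctan2(R[1,0],R[0,0])))
E
```

```text
425.23856205144887 321.6125959466016 236.94348511675443
[[0.5476 0.2589 0.0475]
 [0.4782 0.2767 0.0475]
 [0.5411 0.3803 0.0475]] [0.5270088  0.32402992] 75.87103892090906 [0.00023571 0.00031824 0.00011469] [np.float64(0.07159600903104849), np.float64(0.12162805026801374), np.float64(0.12117352550968871)] 0.12145781160551182
0.006 [[0.0567, -0.0007, 0.006], [0.0685, -0.0482, 0.006], [0.0686, 0.0471, 0.006]] width 0.09531444078477033 edge-hole 0.011841772027200395
0.01 [[0.0561, -0.0008, 0.01], [0.0682, -0.0494, 0.01], [0.0683, 0.0482, 0.01]] width 0.09757917174624185 edge-hole 0.012123139966075974
0.013 [[0.0557, -0.0008, 0.013], [0.0679, -0.0502, 0.013], [0.0681, 0.0491, 0.013]] width 0.09927771996734548 edge-hole 0.012334165920232648
tool x ang 75.65376614181305
```

>>> {"fn": "jog_arm", "kwargs": {
  "plan": [
    [1.6, 0.1, 0, 0, 0, -0.2, 2.5],
    [1.5, 0.06, 0, 0, 0, 0, 2.5],
    [0, 0, 1.5, 0, 0, 0, 2.5],
    [0, 0, 1.5, 0, 0, 0, 2.5],
    [0, 0, 1.5, 0, 0, 0, 2.5],
    [0, 0, 1, 0, 0, 0, 2.5],
    [0, 0, 0.5, 0, 0, 0, 2.5],
    [0, 0, 0, 0, 0, 0, 2.5]
  ]
}}

```text
clock: 7.75
ee_pos: [0.5276, 0.3258, 0.0613]
orientation: [[0.243, 0.97, -0.0], [0.97, -0.243, -0.0], [-0.0, -0.0, -1.0]]
force: [-0.3, 0.1, -5.8]
opening: 0.0335
grip_force: 50.0
```

```bash
python3 - <<'E'
from h import *
s,f,im=look('L3')
z=cv2.resize(im[130:230,250:390],None,fx=5,fy=5,interpolation=cv2.INTER_CUBIC)
fr=arm.grab_frame('scene')['frame']; g=cv2.resize(fr[170:300,200:340],None,fx=3.85,fy=3.85,interpolation=cv2.INTER_CUBIC)
cv2.imwrite('pics/L3z.png',z[:,:,::-1]);cv2.imwrite('pics/L3s.png',g[:,:,::-1])
print(s['joints'].round(1),s['tau'].round(1))
E
```

```text
7.75 [0.5276 0.3258 0.0613] [[0.243, 0.97, -0.0], [0.97, -0.243, -0.0], [-0.0, -0.0, -1.0]] [-0.32  0.07 -5.79] [-0.094  0.058  0.023]
[-53.1  24.1  21.6  99.3 -10.1  58.6 -41.9] [  0.  -65.3   7.5 -36.8  -0.1  -0.1   0. ]
```

View pics/L3z.png

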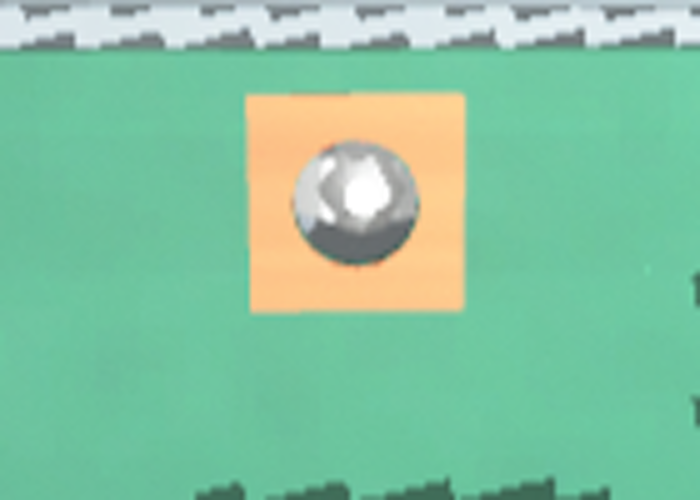

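Through hole c the pin tip is at (365,193), against the hole centre at (356,204). After parallax that leaves it 0.7 mm off in +y; I'll correct this and lower.

>>> {"fn": "jog_arm", "kwargs": {
  "plan": [
    [-0.02, 0.06, 0, 0, 0, 0, 2.5],
    [0, 0, 0.2, 0, 0, 0, 2.5],
    [0, 0, 0.2, 0, 0, 0, 2.5],
    [0, 0, 0.2, 0, 0, 0, 2.5],
    [0, 0, 0.1, 0, 0, 0, 2.5],
    [0, 0, 0, 0, 0, 0, 2.5],
    [0, 0, 0, 0, 0, 0, 2.5],
    [0, 0, 0, 0, 0, 0, 2.5]
  ]
}}

```text
clock: 8.85
ee_pos: [0.5283, 0.3257, 0.0546]
orientation: [[0.243, 0.97, 0.0], [0.97, -0.243, 0.0], [0.0, 0.0, -1.0]]
force: [-0.8, 0.0, -5.1]
opening: 0.0334
grip_force: 50.0
```

```bash
python3 - <<'E'
from h import *
for i in range(3): s=arm.sense();arm.grab_frame('scene');print(s['ee_pos'].round(4),s['force'].round(2),s['torque'].round(3))
look('L4')
E
```

```text
[0.5283 0.3257 0.0546] [-0.81  0.05 -5.12] [-0.102  0.088  0.021]
[0.5282 0.3257 0.0546] [ 0.06 -0.07 -6.27] [-0.035  0.047 -0.015]
[0.5283 0.3256 0.0546] [-0.16  0.84 -6.4 ] [-0.096  0.017 -0.011]
9.0 [0.5282 0.3256 0.0546] [[0.243, 0.97, 0.0], [0.97, -0.243, -0.0], [-0.0, 0.0, -1.0]] [-0.58  0.14 -4.92] [-0.079  0.04  -0.011]
```

>>> {"fn": "jog_arm", "kwargs": {
  "plan": [
    [0, 0, 0.1, 0, 0, 0, 2.5],
    [0, 0, 0.1, 0, 0, 0, 2.5],
    [0, 0, 0.1, 0, 0, 0, 2.5],
    [0, 0, 0.1, 0, 0, 0, 2.5],
    [0, 0, 0, 0, 0, 0, 2.5],
    [0, 0, 0, 0, 0, 0, 2.5],
    [0, 0, 0, 0, 0, 0, 2.5],
    [0, 0, 0, 0, 0, 0, 2.5]
  ]
}}

```text
clock: 10.05
ee_pos: [0.5282, 0.3257, 0.0506]
orientation: [[0.243, 0.97, 0.0], [0.97, -0.243, 0.0], [0.0, 0.0, -1.0]]
force: [-0.5, -1.2, -5.4]
opening: 0.0337
grip_force: 50.0
```

```bash
python3 - <<'E'
from h import *
for i in range(3): s=arm.sense();arm.grab_frame('scene');print(s['ee_pos'].round(4),s['force'].round(2),s['torque'].round(3))
look('L5')
E
```

```text
[0.5282 0.3257 0.0506] [-0.51 -1.16 -5.35] [-0.07   0.056 -0.064]
[0.5282 0.3256 0.0506] [-0.63 -0.88 -6.07] [-0.079  0.105 -0.05 ]
[0.5282 0.3257 0.0506] [-0.09  0.23 -5.58] [-0.039  0.095  0.024]
10.2 [0.5282 0.3257 0.0506] [[0.243, 0.97, -0.0], [0.97, -0.243, -0.0], [-0.0, -0.0, -1.0]] [ 0.56  0.17 -4.78] [-0.093  0.108  0.019]
```

>>> {"fn": "jog_arm", "kwargs": {
  "plan": [
    [0, 0, 0.1, 0, 0, 0, 2.5],
    [0, 0, 0.05, 0, 0, 0, 2.5],
    [0, 0, 0.05, 0, 0, 0, 2.5],
    [0, 0, 0, 0, 0, 0, 2.5],
    [0, 0, 0, 0, 0, 0, 2.5],
    [0, 0, 0, 0, 0, 0, 2.5],
    [0, 0, 0, 0, 0, 0, 2.5],
    [0, 0, 0, 0, 0, 0, 2.5]
  ]
}}

```text
clock: 11.25
ee_pos: [0.5281, 0.3258, 0.0486]
orientation: [[0.243, 0.97, -0.0], [0.97, -0.243, 0.0], [0.0, -0.0, -1.0]]
force: [-2.3, 0.6, -2.4]
opening: 0.0338
grip_force: 50.0
```

```bash
python3 - <<'E'
from h import *
for i in range(3): s=arm.sense();arm.grab_frame('scene');print(s['ee_pos'].round(4),s['force'].round(2),s['torque'].round(3))
E
```

```text
[0.5281 0.3258 0.0486] [-2.29  0.61 -2.41] [ 0.077  0.608 -0.15 ]
[0.5282 0.3257 0.0486] [-2.5   0.6  -2.69] [ 0.02   0.648 -0.047]
[0.5282 0.3258 0.0486] [-1.79  0.52 -2.61] [ 0.007  0.535 -0.127]
```

>>> {"fn": "jog_arm", "kwargs": {
  "plan": [
    [0, 0, 0, 0, 0, 0, 3.8],
    [0, 0, 0, 0, 0, 0, 4.2],
    [0, 0, 0, 0, 0, 0, 4.2],
    [0, 0, 0, 0, 0, 0, 4.2],
    [0, 0, -1, 0, 0, 0, 4.2],
    [0, 0, -3, 0, 0, 0, 4.2],
    [0, 0, -4, 0, 0, 0, 4.2],
    [0, 0, 0, 0, 0, 0, 4.2]
  ]
}}

```text
clock: 12.4
ee_pos: [0.5303, 0.3267, 0.1328]
orientation: [[0.244, 0.97, 0.005], [0.97, -0.244, 0.004], [0.005, 0.004, -1.0]]
force: [0.2, -0.2, -1.0]
opening: 0.0419
grip_force: 0.0
```

```bash
python3 - <<'E'
from h import *
s,f,im=look('L6')
g=arm.grab_frame('scene')['frame'][170:300,200:340]
k=lambda a,w,h:cv2.resize(a,(w,h),interpolation=cv2.INTER_CUBIC)
cv2.imwrite('pics/L6v.png',np.hstack([k(im[:400,170:470],400,533),np.vstack([k(g,400,371),np.zeros((162,400,3),np.uint8)])])[:,:,::-1])
E
```

```text
12.4 [0.5303 0.3267 0.1328] [[0.244, 0.97, 0.005], [0.97, -0.244, 0.004], [0.005, 0.004, -1.0]] [ 0.24 -0.23 -1.  ] [-0.076  0.111  0.067]
```

View pics/L6v.png

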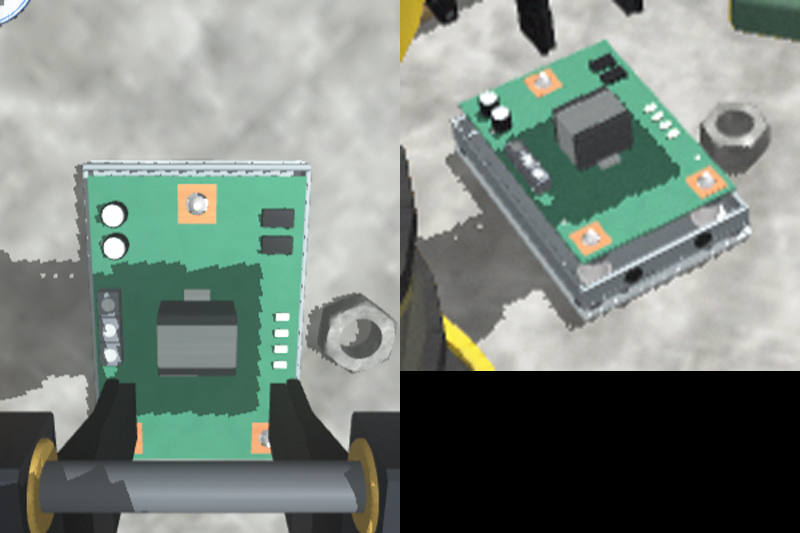

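All three pins come up through their holes. The fingers will be closed and moved over the press spot by post c (x = +35).

>>> {"fn": "jog_arm", "kwargs": {
  "plan": [
    [1.6, -0.1, 0, 0, 0, 0, 0],
    [1.6, -0.1, 0, 0, 0, 0, 0],
    [0, 0, 2, 0, 0, 0, 0],
    [0, 0, 2, 0, 0, 0, 0],
    [0, 0, 2, 0, 0, 0, 0],
    [0, 0, 1.5, 0, 0, 0, 0],
    [0, 0, 0.9, 0, 0, 0, 0],
    [0, 0, 0, 0, 0, 0, 0]
  ]
}}

```text
clock: 13.5
ee_pos: [0.5338, 0.3569, 0.044]
orientation: [[0.243, 0.97, -0.001], [0.97, -0.243, -0.001], [-0.001, -0.001, -1.0]]
force: [-0.3, 0.6, 0.3]
opening: 0.0006
grip_force: 0.0
```

```bash
cat > st.py <<'E'
from h import *
R=[]
for i in range(3):
    s=arm.sense();R.append(np.r_[s['ee_pos'],s['force'],s['opening']]);arm.grab_frame('scene')
print(s['clock'],np.mean(R,0).round(4),s['orientation'][:,2].round(4))
E
python3 st.py
```

```text
13.6 [5.342e-01 3.571e-01 4.460e-02 1.970e-01 4.065e-01 1.446e-01 4.000e-04] [ 7.e-04  5.e-04 -1.e+00]
```

>>> {"fn": "jog_arm", "kwargs": {
  "plan": [
    [0, 0, 0.1, 0, 0, 0, 0],
    [0, 0, 0.1, 0, 0, 0, 0],
    [0, 0, 0.1, 0, 0, 0, 0],
    [0, 0, 0.05, 0, 0, 0, 0],
    [0, 0, 0.05, 0, 0, 0, 0],
    [0, 0, 0, 0, 0, 0, 0],
    [0, 0, 0, 0, 0, 0, 0],
    [0, 0, 0, 0, 0, 0, 0]
  ]
}}

```text
clock: 14.65
ee_pos: [0.5341, 0.3572, 0.0406]
orientation: [[0.243, 0.97, 0.0], [0.97, -0.243, 0.0], [0.0, 0.0, -1.0]]
force: [-0.4, -0.7, 0.2]
opening: 0.0008
grip_force: 0.6
```

>>> {"fn": "jog_arm", "kwargs": {
  "plan": [
    [0, 0, 0.05, 0, 0, 0, 0],
    [0, 0, 0.05, 0, 0, 0, 0],
    [0, 0, 0.05, 0, 0, 0, 0],
    [0, 0, 0, 0, 0, 0, 0],
    [0, 0, 0, 0, 0, 0, 0],
    [0, 0, 0, 0, 0, 0, 0],
    [0, 0, 0, 0, 0, 0, 0],
    [0, 0, 0, 0, 0, 0, 0]
  ]
}}

```text
clock: 15.65
ee_pos: [0.5342, 0.3572, 0.0397]
orientation: [[0.243, 0.97, 0.0], [0.97, -0.243, 0.0], [0.0, 0.0, -1.0]]
force: [-2.4, -1.8, 6.8]
opening: 0.0004
grip_force: 3.7
```

>>> {"fn": "jog_arm", "kwargs": {
  "plan": [
    [0, 0, 0.05, 0, 0, 0, 0],
    [0, 0, 0.05, 0, 0, 0, 0],
    [0, 0, 0, 0, 0, 0, 0],
    [0, 0, 0, 0, 0, 0, 0],
    [0, 0, 0, 0, 0, 0, 0],
    [0, 0, 0, 0, 0, 0, 0],
    [0, 0, 0, 0, 0, 0, 0],
    [0, 0, 0, 0, 0, 0, 0]
  ]
}}

```text
clock: 16.65
ee_pos: [0.5342, 0.3573, 0.0387]
orientation: [[0.243, 0.97, 0.0], [0.97, -0.243, 0.0], [0.0, 0.0, -1.0]]
force: [-2.4, -1.8, 7.0]
opening: 0.0004
grip_force: 3.6
```

>>> {"fn": "jog_arm", "kwargs": {
  "plan": [
    [0, 0, 0.05, 0, 0, 0, 0],
    [0, 0, 0.05, 0, 0, 0, 0],
    [0, 0, 0.03, 0, 0, 0, 0],
    [0, 0, 0, 0, 0, 0, 0],
    [0, 0, 0, 0, 0, 0, 0],
    [0, 0, 0, 0, 0, 0, 0],
    [0, 0, 0, 0, 0, 0, 0],
    [0, 0, 0, 0, 0, 0, 0]
  ]
}}

```text
clock: 17.65
ee_pos: [0.5343, 0.3573, 0.0379]
orientation: [[0.243, 0.97, 0.0], [0.97, -0.243, 0.001], [0.001, 0.0, -1.0]]
force: [-2.3, -2.3, 11.3]
opening: 0.0006
grip_force: 5.9
```

>>> {"fn": "jog_arm", "kwargs": {
  "plan": [
    [0, 0, 0.03, 0, 0, 0, 0],
    [0, 0, 0.03, 0, 0, 0, 0],
    [0, 0, 0.02, 0, 0, 0, 0],
    [0, 0, 0, 0, 0, 0, 0],
    [0, 0, 0, 0, 0, 0, 0],
    [0, 0, 0, 0, 0, 0, 0],
    [0, 0, 0, 0, 0, 0, 0],
    [0, 0, 0, 0, 0, 0, 0]
  ]
}}

```text
clock: 18.65
ee_pos: [0.5343, 0.3573, 0.0372]
orientation: [[0.243, 0.97, 0.0], [0.97, -0.243, 0.001], [0.001, 0.0, -1.0]]
force: [-3.7, -2.6, 11.8]
opening: 0.0002
grip_force: 6.0
```

>>> {"fn": "jog_arm", "kwargs": {
  "plan": [
    [0, 0, 0.04, 0, 0, 0, 0],
    [0, 0, 0.04, 0, 0, 0, 0],
    [0, 0, 0.02, 0, 0, 0, 0],
    [0, 0, 0, 0, 0, 0, 0],
    [0, 0, 0, 0, 0, 0, 0],
    [0, 0, 0, 0, 0, 0, 0],
    [0, 0, 0, 0, 0, 0, 0],
    [0, 0, 0, 0, 0, 0, 0]
  ]
}}

```text
clock: 19.65
ee_pos: [0.5343, 0.3574, 0.0366]
orientation: [[0.243, 0.97, 0.0], [0.97, -0.243, 0.001], [0.001, 0.0, -1.0]]
force: [-5.2, -3.1, 15.4]
opening: 0.0008
grip_force: 7.8
```

>>> {"fn": "jog_arm", "kwargs": {
  "plan": [
    [0, 0, 0.04, 0, 0, 0, 0],
    [0, 0, 0.02, 0, 0, 0, 0],
    [0, 0, 0, 0, 0, 0, 0],
    [0, 0, 0, 0, 0, 0, 0],
    [0, 0, 0, 0, 0, 0, 0],
    [0, 0, 0, 0, 0, 0, 0],
    [0, 0, 0, 0, 0, 0, 0],
    [0, 0, 0, 0, 0, 0, 0]
  ]
}}

```text
clock: 20.65
ee_pos: [0.5344, 0.3574, 0.0363]
orientation: [[0.243, 0.97, 0.0], [0.97, -0.243, 0.001], [0.001, 0.0, -1.0]]
force: [-5.8, -3.8, 19.2]
opening: 0.0008
grip_force: 9.2
```

>>> {"fn": "jog_arm", "kwargs": {
  "plan": [
    [0, 0, 0.02, 0, 0, 0, 0],
    [0, 0, 0.02, 0, 0, 0, 0],
    [0, 0, 0, 0, 0, 0, 0],
    [0, 0, 0, 0, 0, 0, 0],
    [0, 0, 0, 0, 0, 0, 0],
    [0, 0, 0, 0, 0, 0, 0],
    [0, 0, 0, 0, 0, 0, 0],
    [0, 0, 0, 0, 0, 0, 0]
  ]
}}

```text
clock: 21.65
ee_pos: [0.5344, 0.3574, 0.0361]
orientation: [[0.243, 0.97, 0.0], [0.97, -0.243, 0.001], [0.001, 0.0, -1.0]]
force: [-6.7, -4.5, 20.8]
opening: 0.0004
grip_force: 10.1
```

```bash
cat > bc.py <<'E'
from h import *
def show(n,zt=.038,pts='abc',ctr=(.5278,.3241),th=75.87):
    s,f,im=load(n);K,R,t=cam(f,s);a=np.radians(th);u=np.array([np.cos(a),np.sin(a)]);v=np.array([-u[1],u[0]])
    for k in pts:
        h=H['abc'.index(k)];g=np.arange(-10,10.1,1)/1000  # rows: x from +10 down; cols: y from +10 (left) to -10
        P=np.array([[*(np.array(ctr)+(h[0]+x)*u+(h[1]+y)*v),zt] for x in g[::-1] for y in g[::-1]])
        p=(K@(R@P.T+t[:,None]));p=(p[:2]/p[2]).T.astype(np.float32).reshape(len(g),len(g),2)
        q=cv2.remap(im,p[...,0],p[...,1],cv2.INTER_LINEAR).astype(int)
        r,gr,b=q[...,0],q[...,1],q[...,2]
        print(n,k,p[10,10])
        for i in range(len(g)):print(''.join('o' if r[i,j]-b[i,j]>40 else 'G' if gr[i,j]-r[i,j]>40 else '#' if r[i,j]>200 else '+' if r[i,j]>140 else '.' for j in range(len(g))))
E
python3 -c "
from bc import *
look('L7');show('L6',.0415,'c');show('L7',.038,'c')"
```

```text
21.65 [0.5344 0.3574 0.0361] [[0.243, 0.97, 0.0], [0.97, -0.243, 0.001], [0.001, 0.0, -1.0]] [-6.74 -4.52 20.82] [-1.199  1.709 -0.053]
L6 c [318.92725 152.75008]
GGGGGGGGGGGGGGGGGGGGG
GGGGGGGGGGGGGGGGGGGGG
GoooooooooooooooooGGG
GoooooooooooooooooGGG
GoooooooooooooooooGGG
GoooooooooooooooooGGG
Goooooo+++..ooooooGGG
Gooooo++++++.oooooGGG
Goooo++++#####ooooGGG
Goooo+++######ooooGGG
Goooo+++######ooooGGG
Goooo+++######ooooGGG
Goooo+++######ooooGGG
Gooooo.+++#++oooooGGG
Goooooo+++++ooooooGGG
GoooooooooooooooooGGG
GoooooooooooooooooGGG
GoooooooooooooooooGGG
GoooooooooooooooooGGG
GGGGGGGGGGGGGGGGGGGGG
GGGGGGGGGGGGGGGGGGGGG
L7 c [327.4758  254.42195]
GG...GGGGGG..GGGGGGGG
GoooooooooooooooooGGG
.oooooooooooooooooGGG
GoooooooooooooooooGGG
Gooooooo...oooooooGGG
.ooooo.......oooooGGG
.oooo..++++...ooooGG.
.oo++.++++++..++oo..G
Go++++++++++++++oo.GG
Go++++++++++++++oo.GG
Go++++++++++++++oo.GG
Go++++++++++++++oo.GG
Goo+++++++++++++oo..G
Gooo+++++++++++ooo.GG
Goooo+++++++++oooo.GG
Gooooooo+++ooooooo.GG
Gooooooooooooooooo.GG
Gooooooooooooooooo.GG
GGGGGGGGGGGGGGGGGGGGG
GGGGGGGGGGGGGGGGGGGGG
GGGGGGGGGGGGGGGGGGGGG
```

Post c has snapped: the barbs cover the pad on both sides. Next is post a.

>>> {"fn": "jog_arm", "kwargs": {
  "plan": [
    [0, 0, -2.5, 0, 0, 0, 0],
    [0, 0, -2.5, 0, 0, 0, 0],
    [-3.5, 1.5, 0, 0, 0, 0, 0],
    [-3.4, 1.4, 0, 0, 0, 0, 0],
    [0, 0, 2, 0, 0, 0, 0],
    [0, 0, 1.6, 0, 0, 0, 0],
    [0, 0, 0.5, 0, 0, 0, 0],
    [0, 0, 0, 0, 0, 0, 0]
  ]
}}

```text
clock: 22.7
ee_pos: [0.5448, 0.2839, 0.0423]
orientation: [[0.242, 0.97, -0.001], [0.97, -0.242, -0.001], [-0.001, -0.001, -1.0]]
force: [0.4, -0.2, -0.3]
opening: 0.0004
grip_force: 0.0
```

>>> {"fn": "jog_arm", "kwargs": {
  "plan": [
    [0, 0, 0.1, 0, 0, 0, 0],
    [0, 0, 0.1, 0, 0, 0, 0],
    [0, 0, 0.05, 0, 0, 0, 0],
    [0, 0, 0.05, 0, 0, 0, 0],
    [0, 0, 0.05, 0, 0, 0, 0],
    [0, 0, 0, 0, 0, 0, 0],
    [0, 0, 0, 0, 0, 0, 0],
    [0, 0, 0, 0, 0, 0, 0]
  ]
}}

```text
clock: 23.7
ee_pos: [0.5455, 0.2832, 0.0396]
orientation: [[0.243, 0.97, 0.0], [0.97, -0.243, 0.0], [0.0, 0.0, -1.0]]
force: [-0.3, -0.2, 3.0]
opening: 0.0003
grip_force: 1.3
```

Contact.

>>> {"fn": "jog_arm", "kwargs": {
  "plan": [
    [0, 0, 0.05, 0, 0, 0, 0],
    [0, 0, 0.05, 0, 0, 0, 0],
    [0, 0, 0.05, 0, 0, 0, 0],
    [0, 0, 0.03, 0, 0, 0, 0],
    [0, 0, 0, 0, 0, 0, 0],
    [0, 0, 0, 0, 0, 0, 0],
    [0, 0, 0, 0, 0, 0, 0],
    [0, 0, 0, 0, 0, 0, 0]
  ]
}}

```text
clock: 24.7
ee_pos: [0.5456, 0.2832, 0.0382]
orientation: [[0.243, 0.97, 0.0], [0.97, -0.243, 0.0], [0.0, 0.0, -1.0]]
force: [-1.5, -1.9, 7.1]
opening: 0.0006
grip_force: 3.8
```

>>> {"fn": "jog_arm", "kwargs": {
  "plan": [
    [0, 0, 0.05, 0, 0, 0, 0],
    [0, 0, 0.05, 0, 0, 0, 0],
    [0, 0, 0.03, 0, 0, 0, 0],
    [0, 0, 0.02, 0, 0, 0, 0],
    [0, 0, 0, 0, 0, 0, 0],
    [0, 0, 0, 0, 0, 0, 0],
    [0, 0, 0, 0, 0, 0, 0],
    [0, 0, 0, 0, 0, 0, 0]
  ]
}}

```text
clock: 25.7
ee_pos: [0.5457, 0.2832, 0.0374]
orientation: [[0.243, 0.97, 0.0], [0.97, -0.243, 0.001], [0.001, 0.0, -1.0]]
force: [-3.6, -2.2, 16.0]
opening: 0.0003
grip_force: 6.9
```

>>> {"fn": "jog_arm", "kwargs": {
  "plan": [
    [0, 0, 0.02, 0, 0, 0, 0],
    [0, 0, 0.02, 0, 0, 0, 0],
    [0, 0, 0, 0, 0, 0, 0],
    [0, 0, 0, 0, 0, 0, 0],
    [0, 0, 0, 0, 0, 0, 0],
    [0, 0, 0, 0, 0, 0, 0],
    [0, 0, 0, 0, 0, 0, 0],
    [0, 0, 0, 0, 0, 0, 0]
  ]
}}

```text
clock: 26.7
ee_pos: [0.5457, 0.2832, 0.0371]
orientation: [[0.244, 0.97, 0.0], [0.97, -0.244, 0.001], [0.001, 0.0, -1.0]]
force: [-4.8, -3.0, 15.3]
opening: 0.0004
grip_force: 7.5
```

```bash
python3 -c "
from bc import *
look('L8');show('L8',.0375,'abc')"
```

```text
26.7 [0.5457 0.2832 0.0371] [[0.244, 0.97, 0.0], [0.97, -0.244, 0.001], [0.001, 0.0, -1.0]] [-4.81 -3.03 15.33] [-0.74  1.19  0.01]
L8 a [342.84216 354.60455]
.........oo..........
.........ooo.........
.........ooo.........
.........ooo.........
.........ooo.........
.........ooo.........
..........oo.........
..........oo.........
..........oo.........
..........oo.........
..........oo.........
..........oo.........
..........oo.........
..........oo.........
..........oo.........
..........oo.........
+++++++...oo.........
+++++++++.oo.........
+++++++++.ooo........
+++++.....ooo........
+++++.....ooo........
L8 b [177.74028 354.64618]
GG...................
G....................
.....................
o....................
.....................
.....................
.....................
.....................
.....................
.....................
.....................
.....................
.....................
.....................
.....................
.....................
.....................
.....................
.....................
.....................
.....................
L8 c [246.44194  69.59539]
GGGGGGGGGGGGGGGGGGGGG
GGGGGGGGGGGGGGGGGGGGG
G+oooooooooooooooooGG
GooooooooooooooooooGG
GooooooooooooooooooGG
GooooooooooooooooooGG
G+ooooo.+++..ooooo+GG
G+oooo+####++.oooo+GG
Goo###+##########o+GG
Goo##+###########o+GG
Goo##+###########o+GG
Goo##++##########o+GG
Goo###++#########o+GG
Gooooo.+++++++oooooGG
Goooooo.+++++ooooo+GG
Gooooooooooooooooo+GG
Gooooooooooooooooo+GG
Gooooooooooooooooo+GG
Gooooooooooooooooo+GG
GGGGGGGGGGGGGGGGGGGGG
GGGGGGGGGGGGGGGGGGGGG
```

>>> {"fn": "jog_arm", "kwargs": {
  "plan": [
    [0, 0, 0.03, 0, 0, 0, 0],
    [0, 0, 0.02, 0, 0, 0, 0],
    [0, 0, 0, 0, 0, 0, 0],
    [0, 0, 0, 0, 0, 0, 0],
    [0, 0, 0, 0, 0, 0, 0],
    [0, 0, 0, 0, 0, 0, 0],
    [0, 0, 0, 0, 0, 0, 0],
    [0, 0, 0, 0, 0, 0, 0]
  ]
}}

```text
clock: 27.75
ee_pos: [0.5457, 0.2832, 0.0367]
orientation: [[0.244, 0.97, 0.0], [0.97, -0.244, 0.001], [0.001, 0.0, -1.0]]
force: [-6.1, -3.5, 16.8]
opening: 0.0009
grip_force: 8.3
```

>>> {"fn": "jog_arm", "kwargs": {
  "plan": [
    [0, 0, 0.03, 0, 0, 0, 0],
    [0, 0, 0.02, 0, 0, 0, 0],
    [0, 0, 0, 0, 0, 0, 0],
    [0, 0, 0, 0, 0, 0, 0],
    [0, 0, 0, 0, 0, 0, 0],
    [0, 0, 0, 0, 0, 0, 0],
    [0, 0, 0, 0, 0, 0, 0],
    [0, 0, 0, 0, 0, 0, 0]
  ]
}}

```text
clock: 28.75
ee_pos: [0.5457, 0.2832, 0.0361]
orientation: [[0.244, 0.97, 0.0], [0.97, -0.244, 0.001], [0.001, 0.0, -1.0]]
force: [-4.5, -3.2, 15.2]
opening: 0.0007
grip_force: 7.7
```

>>> {"fn": "jog_arm", "kwargs": {
  "plan": [
    [0, 0, 0.03, 0, 0, 0, 0],
    [0, 0, 0.02, 0, 0, 0, 0],
    [0, 0, 0, 0, 0, 0, 0],
    [0, 0, 0, 0, 0, 0, 0],
    [0, 0, 0, 0, 0, 0, 0],
    [0, 0, 0, 0, 0, 0, 0],
    [0, 0, 0, 0, 0, 0, 0],
    [0, 0, 0, 0, 0, 0, 0]
  ]
}}

```text
clock: 29.75
ee_pos: [0.5457, 0.2832, 0.0359]
orientation: [[0.244, 0.97, 0.0], [0.97, -0.244, 0.001], [0.001, 0.0, -1.0]]
force: [-6.0, -3.4, 17.7]
opening: 0.0005
grip_force: 8.9
```

>>> {"fn": "jog_arm", "kwargs": {
  "plan": [
    [0, 0, 0.03, 0, 0, 0, 0],
    [0, 0, 0, 0, 0, 0, 0],
    [0, 0, 0, 0, 0, 0, 0],
    [0, 0, -1.5, 0, 0, 0, 0],
    [0, -2.7, 0, 0, 0, 0, 0],
    [0, -2.7, 0, 0, 0, 0, 0],
    [0, 0, 0.8, 0, 0, 0, 0],
    [0, 0, 0, 0, 0, 0, 0]
  ]
}}

```text
clock: 30.75
ee_pos: [0.4931, 0.2959, 0.0405]
orientation: [[0.243, 0.97, -0.0], [0.97, -0.243, -0.001], [-0.001, -0.0, -1.0]]
force: [0.4, -0.4, -0.3]
opening: 0.0006
grip_force: 0.0
```

```bash
python3 -c "
from bc import *
look('L9')
s=arm.sense();f=arm.grab_frame('scene');im=f.pop('frame');np.save('S9.npy',dict(s=s,f=f,im=im),allow_pickle=True)
f=arm.grab_frame('top');im=f.pop('frame');np.save('T9.npy',dict(s=s,f=f,im=im),allow_pickle=True)
show('L9',.0375,'a');show('S9',.037,'ab');show('T9',.037,'a')"
```

```text
30.75 [0.4931 0.2959 0.0405] [[0.243, 0.97, -0.0], [0.97, -0.243, -0.001], [-0.001, -0.0, -1.0]] [ 0.39 -0.39 -0.3 ] [-0.061  0.071 -0.015]
L9 a [464.33914 349.21915]
.................GGGG
..................GGG
...................GG
....................G
....................G
.....................
.....................
.....................
.....................
.....................
.....................
.....................
.....................
.....................
.....................
.....................
.....................
.....................
.....................
.....................
.....................
S9 a [307.762  234.9631]
.......++++++GG++GGGG
.ooooooooooo++++o+GGG
.oooooooooo+##+ooo+GG
.oooooo+++++###ooo+GG
.ooooo++++++###ooo+GG
.ooo+++++++##++#oo+GG
.oo++++++++#++##ooGGG
..+++++++++#+###ooGGG
..+++++++++#####o+GGG
..++++++++######ooGGG
..+++++++++#+++oo+GGG
.o+++++++++++++oo+GGG
.ooo+++++#+++oooooGGG
.ooooo++##+oooooooGGG
.oooooooooooooooooGGG
.oooooooooooooooooGGG
.oooooooooooooooooGGG
.oooooooooooooooo+GGG
........++o++oo++GGGG
.G...GGGGGGGGGGGGGGGG
..G..G
[... 293 characters left out ...]
+++++ooooo...
..oooooooooooooooo..G
G.oooooooooooooooo...
..oooooooooooooooo...
G........oo.oooooo..G
GG.................GG
GGGG..G............GG
....G......G.GG..GGGG
.....................
.....................
T9 a [289.02573 234.8416 ]
oo...................
.....................
.....................
.....................
.....................
.....................
.....................
..............+oo....
.....................
.....................
.....................
++..+++++............
+++++++++++..........
++++++++++...........
.....................
.....................
........+oo....ooo...
.ooo..oooooooooooo.GG
......ooooooooooo+GGG
........+++++++++.GGG
.......GGGGGGGGGGGGGG
```

Post a has snapped (pad covered about 14 mm wide, against 10 at b). Now post b.

>>> {"fn": "jog_arm", "kwargs": {
  "plan": [
    [0, 0, 0.07, 0, 0, 0, 0],
    [0, 0, 0.07, 0, 0, 0, 0],
    [0, 0, 0.05, 0, 0, 0, 0],
    [0, 0, 0.05, 0, 0, 0, 0],
    [0, 0, 0.05, 0, 0, 0, 0],
    [0, 0, 0, 0, 0, 0, 0],
    [0, 0, 0, 0, 0, 0, 0],
    [0, 0, 0, 0, 0, 0, 0]
  ]
}}

```text
clock: 31.9
ee_pos: [0.4933, 0.2962, 0.0382]
orientation: [[0.243, 0.97, 0.0], [0.97, -0.243, 0.0], [0.0, 0.0, -1.0]]
force: [1.5, -1.7, 5.3]
opening: 0.0004
grip_force: 2.3
```

>>> {"fn": "jog_arm", "kwargs": {
  "plan": [
    [0, 0, 0.05, 0, 0, 0, 0],
    [0, 0, 0.04, 0, 0, 0, 0],
    [0, 0, 0.03, 0, 0, 0, 0],
    [0, 0, 0, 0, 0, 0, 0],
    [0, 0, 0, 0, 0, 0, 0],
    [0, 0, 0, 0, 0, 0, 0],
    [0, 0, 0, 0, 0, 0, 0],
    [0, 0, 0, 0, 0, 0, 0]
  ]
}}

```text
clock: 32.9
ee_pos: [0.4933, 0.2962, 0.0373]
orientation: [[0.243, 0.97, 0.0], [0.97, -0.243, 0.0], [0.0, 0.0, -1.0]]
force: [0.4, -3.3, 9.1]
opening: 0.0002
grip_force: 4.4
```

>>> {"fn": "jog_arm", "kwargs": {
  "plan": [
    [0, 0, 0.04, 0, 0, 0, 0],
    [0, 0, 0.04, 0, 0, 0, 0],
    [0, 0, 0, 0, 0, 0, 0],
    [0, 0, 0, 0, 0, 0, 0],
    [0, 0, 0, 0, 0, 0, 0],
    [0, 0, 0, 0, 0, 0, 0],
    [0, 0, 0, 0, 0, 0, 0],
    [0, 0, 0, 0, 0, 0, 0]
  ]
}}

```text
clock: 33.9
ee_pos: [0.4933, 0.2962, 0.0368]
orientation: [[0.244, 0.97, 0.0], [0.97, -0.244, 0.0], [0.0, 0.0, -1.0]]
force: [-1.9, -3.9, 12.3]
opening: 0.0006
grip_force: 5.8
```

>>> {"fn": "jog_arm", "kwargs": {
  "plan": [
    [0, 0, 0.04, 0, 0, 0, 0],
    [0, 0, 0.03, 0, 0, 0, 0],
    [0, 0, 0, 0, 0, 0, 0],
    [0, 0, 0, 0, 0, 0, 0],
    [0, 0, 0, 0, 0, 0, 0],
    [0, 0, 0, 0, 0, 0, 0],
    [0, 0, 0, 0, 0, 0, 0],
    [0, 0, 0, 0, 0, 0, 0]
  ]
}}

```text
clock: 34.9
ee_pos: [0.4932, 0.2962, 0.0362]
orientation: [[0.244, 0.97, 0.0], [0.97, -0.244, 0.0], [0.0, 0.0, -1.0]]
force: [-0.7, -4.2, 12.2]
opening: 0.0005
grip_force: 6.7
```

>>> {"fn": "jog_arm", "kwargs": {
  "plan": [
    [0, 0, 0.04, 0, 0, 0, 0],
    [0, 0, 0.02, 0, 0, 0, 0],
    [0, 0, 0, 0, 0, 0, 0],
    [0, 0, 0, 0, 0, 0, 0],
    [0, 0, 0, 0, 0, 0, 0],
    [0, 0, 0, 0, 0, 0, 0],
    [0, 0, 0, 0, 0, 0, 0],
    [0, 0, 0, 0, 0, 0, 0]
  ]
}}

```text
clock: 35.9
ee_pos: [0.4933, 0.2963, 0.0359]
orientation: [[0.244, 0.97, 0.0], [0.97, -0.244, 0.0], [0.0, 0.0, -1.0]]
force: [-2.9, -5.8, 16.6]
opening: 0.0006
grip_force: 8.2
```

>>> {"fn": "jog_arm", "kwargs": {
  "plan": [
    [0, 0, 0.03, 0, 0, 0, 0],
    [0, 0, 0.02, 0, 0, 0, 0],
    [0, 0, 0, 0, 0, 0, 0],
    [0, 0, 0, 0, 0, 0, 0],
    [0, 0, 0, 0, 0, 0, 0],
    [0, 0, 0, 0, 0, 0, 0],
    [0, 0, 0, 0, 0, 0, 0],
    [0, 0, 0, 0, 0, 0, 0]
  ]
}}

```text
clock: 36.9
ee_pos: [0.4933, 0.2962, 0.0355]
orientation: [[0.244, 0.97, 0.0], [0.97, -0.244, 0.0], [0.0, -0.0, -1.0]]
force: [-4.3, -4.6, 18.4]
opening: 0.0002
grip_force: 9.3
```

```bash
python3 -c "
from bc import *
s=arm.sense();f=arm.grab_frame('scene');im=f.pop('frame');np.save('S10.npy',dict(s=s,f=f,im=im),allow_pickle=True)
show('S10',.036,'ab')"
```

```text
S10 a [307.77408 235.388  ]
G........+++GGGG++GGG
..ooooooooo+++++ooGGG
.ooooooo++o#+##oooGGG
.oooooo++++####oooGGG
.ooooo+++++####oooGGG
.ooo+++++++##+##o+GGG
ooo++++++++#++##ooGGG
.o+++++++++++###o+GGG
.o+++++++++++###oo+GG
.++++++++++++###oo+GG
.o+++++++++++++#oo+GG
.o++++++++++++#ooo+GG
.o+oo++++++++ooooo+GG
.ooooo++++#ooooooo+GG
.ooooooo+ooooooooo+GG
.oooooooooooooooooGGG
.oooooooooooooooooGGG
.oooooooooooooooo+GGG
..........+oo++oo+GGG
......GGGGGGGGGGGGGGG
G.GGGGGGGGGGGGGGGGGGG
S10 b [267.7971  255.39693]
.............+......G
..ooooo....++++.....G
.ooooooo++++#++.o...G
ooooooo++++##++oo...G
.ooooo++++###++oo....
.ooo++++++##++++...GG
.oo+++++++++++++o..GG
.o++++++++++++++...GG
.o++++++++++++++...GG
oo++++++++++++++....G
oo++++++++++++++...GG
oo+++++++++++++oo...G
oo++++++++++++ooo...G
ooooo+++++++ooooo..GG
ooooooo++++oooooo..GG
.oooooooooooooooo..GG
.oooooooooooooooo..GG
.ooooooooooooooo...GG
..................GGG
.................GGGG
..G..G..GG..G..GGGGGG
```

Post b has snapped as well. One last small push, then retreat.

>>> {"fn": "jog_arm", "kwargs": {
  "plan": [
    [0, 0, 0.02, 0, 0, 0, 0],
    [0, 0, 0, 0, 0, 0, 0],
    [0, 0, 0, 0, 0, 0, 0],
    [0, 0, -1, 0, 0, 0, 0],
    [0, 0, -4, 0, 0, 0, 0],
    [0, 0, -4, 0, 0, 0, 0],
    [0, 0, 0, 0, 0, 0, 0],
    [0, 0, 0, 0, 0, 0, 0]
  ]
}}

```text
clock: 37.95
ee_pos: [0.4923, 0.2965, 0.1233]
orientation: [[0.243, 0.97, -0.001], [0.97, -0.243, -0.0], [-0.001, -0.001, -1.0]]
force: [-0.4, -1.2, -1.8]
opening: 0.0002
grip_force: 0.0
```

```bash
python3 -c "
from bc import *
look('L11')
s=arm.sense();f=arm.grab_frame('scene');im=f.pop('frame');np.save('S11.npy',dict(s=s,f=f,im=im),allow_pickle=True)
show('S11',.037,'abc')"
```

```text
37.95 [0.4923 0.2965 0.1233] [[0.243, 0.97, -0.001], [0.97, -0.243, -0.0], [-0.001, -0.001, -1.0]] [-0.4  -1.18 -1.76] [-0.079  0.103 -0.053]
S11 a [307.762  234.9631]
G+++o++o++++++##++GGG
+ooooooooooo####oo+GG
+ooooooooo#####ooo+GG
oooooooo##+#####oo+GG
+oooooo##++#####oo+GG
+ooooo###++#####oo+GG
+ooo#####+######oo+GG
+oo#############ooGGG
ooo#####++######o+GGG
ooo####+++######ooGGG
+oo###+++++#+++oooGGG
oooo##+++++++++ooo+GG
oooooo##+++++oooooGGG
oooooooo##+oooooooGGG
ooooooooooooooooooGGG
ooooooooooooooooooGGG
ooooooooooooooooooGGG
+oooooooooooooooo+GGG
G++o++oo++o++oo++GGGG
GGGGGGGGGGGGGGGGGGGGG
GGGGGGGGGGGGGGGGGGGGG
S11 b [267.7495  254.97656]
GG++++++++..+++....GG
Goooooooo+++##++...GG
+oooooooo#+####oo..GG
ooooooo########oo....
ooooo##########oo....
+oooo##########+o...G
oooo###########++...G
ooo##+#########+o...G
ooo##+#########++o..G
oo##++++++##++++o...G
oo##++++++++++++o...G
+ooo##++++++++++oo.GG
+ooooo##++++++ooo...G
+ooooooo++++ooooo..GG
+ooooooo+++oooooo..GG
.oooooooooooooooo...G
.oooooooooooooooo...G
.ooooooooooooooo...G.
...................GG
..G......G......G.GGG
.G...GGG...GGG...GGG.
S11 c [250.7372  200.14276]
GG+ooo++++++#+.......
G+ooooo#o+++#........
Goooooo##++#+........
Goooooo##+++.........
+ooooo###+++.........
+ooo#####++..........
+ooo#####++..........
+oo#####++...........
+o#####+++...........
+oo##++++............
+oo##++++............
+ooo##+++............
+ooooooo+............
+oooooooo............
+oooooooo............
+oooooooo............
.oooooooo............
+ooooooo.............
+oo++o+..............
GG+GGGGG.............
GGGGGGGG.............
```

```bash
python3 -c "
from station import arm
print(arm.finish_job())"
```

```text
the job is handed in; nothing more can be done
None
```

The board is on the tray with all three posts through their holes, and in the camera images both barbs of every post are out over the board. No push read above 21 N, the gripper is clear of the board, and I handed the job in at about 38 s. The hand-in returned no verdict.

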